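# Turn over the status paddle of the tested bolt

### The job

The longer of the two bolts lying in the grey rack has passed its hardness test: turn the hinged status paddle that stands before it right over its pivot, so that it lies fully flat on the other side (the bolt's side) and shows its ringed face. Press and push gently with the fingertips, pinch nothing, and leave the other paddle, both bolts, the white spacer and the socket just as they are.

Things in the scene. Friction and masses are not known exactly. Their poses are not given: they have to be found in the camera images.
- rack: Grey bolt rack, fixed to the bench. Origin on the bench top under the line of the two paddle hinges; x points from the paddles to the bolt nests, y to the left. Base plate 10 mm thick, x -75 to +145 mm, y -147 to +163 mm. Two forks at y = +80 mm (left) and -80 mm (right) carry the paddles; a nest lies beyond each, at x = +105 mm.
- pivot_left (a point): Middle of the left paddle's hinge axis, 95 mm above the bench; the axis runs along the rack's y. Fork cheeks on both sides: 76 mm apart inside, 5 mm thick, 30 mm wide in x (56 mm at the top), 102 mm high. Stop pins 6 mm thick reach 9 mm inwards from them at x = +-22 mm, just under the flat paddle. Below the paddle it is free down to the base plate.
- pivot_right (a point): Middle of the right paddle's hinge axis, 95 mm above the bench; its fork is the same.
- paddle_left (a joint): Angle of the left paddle (rad). 0: flat on the rack's -x side, plain face up; pi/2: upright; pi: flat on the +x side (towards the bolts), ringed face up, against its stop. Starts anywhere from 0 to 0.35. The hinge is stiff (about 0.035 N m of friction, 1 to 2 N at the tail's end), so the paddle stays at whatever angle it is left, up or down.
- paddle_right (a joint): Angle of the right paddle (rad), same meaning, range of starts and stiffness as the left.
- paddle_left_edge (a point): Middle of the free edge of the left paddle. The paddle is a 4 mm aluminium plate, 70 mm wide along the hinge, reaching 66 mm from the hinge axis to this edge; one face is plain, the other bears a ring of dark studs. On the other side of the hinge it carries on, in the same plane, as a short thumb tail.
- paddle_right_edge (a point): Middle of the free edge of the right paddle, which is built as the left one.
- paddle_left_tail (a point): Middle of the end of the left paddle's thumb tail: a 4 mm thick tongue, 30 mm wide, reaching 45 mm from the hinge axis, opposite to the paddle's plate. When the tail is pressed down the plate rises.
- paddle_right_tail (a point): Middle of the end of the right paddle's thumb tail, same as the left.
- nest_left (a point): Centre of the left bolt nest, on the axis of the bolt that lies in it, 27 mm above the bench; it belongs to the left paddle. The nest is a 50 mm long groove along the rack's y, its top 28 mm above the bench.
- nest_right (a point): Centre of the right bolt nest, 27 mm above the bench; it belongs to the right paddle.
- bolt_long_mid (a point): Point on the axis of the longer dull steel flange bolt (loose; shank 14 mm thick and 95 mm long, hex head 21 mm across flats, flange 27 mm), which lies in one of the nests, head to the rack's -y. The point lies 27 mm from the underside of the head, over the middle of the nest. Either nest may hold it.
- bolt_short_mid (a point): The same point on the shorter bolt (loose; same head, shank 50 mm long), which lies in the other nest.
- spacer_mid (a point): Centre of a white ceramic ring-shaped spacer (loose; 42 mm across, 30 mm high, 20 mm bore), standing on the bench on the rack's -x side.
- socket_mid (a point): Centre of a chrome-plated wrench socket (loose; 32 mm across, 42 mm high), standing upright on the bench on the rack's -x side.
Mind the look-alikes: they are no part of the job. Leave any blue or green look-alike of the part that bears bolt_short_mid alone. Leave any red look-alike of the part that bears bolt_long_mid alone.

How it is judged:
By the outcome, as a careful person would: the job done as asked, in the order asked, and still so for the second after the job is handed in, with the robot touching nothing.
It also fails if it takes over 43 s, if anything falls off the work surface, if the arm or the gripper's body presses on something with over 40 N, if the wrist force passes 120 N, or if a joint passes its speed limit or range.

### The arm

A 6-joint arm with a two-finger parallel gripper is mounted at the origin on the work surface. World frame = base frame: x ahead of the robot, y to its left, z up, the work surface at z = 0. Lengths are in mm, angles in rad, forces in N, time in s.
With the tool pointing down it reaches from about 250 to 850 mm from the base axis. Payload 12.5 kg.
Tool frame: the origin (TCP) lies midway between the tips of the shut fingers; the grasp point (between the pads) lies 19 mm behind it (pinch_z is the distance from the TCP to the grasp point, in mm); z points along the fingers, y is the direction in which the jaws open and shut (so a half turn about z gives the same grasp; the last joint's range is limited). The gripper opens to 93 mm and grips with 3 to 60 N. Pads are 15 mm wide; open, the fingers measure 128 mm over their backs; the gripper's body (75 mm by 188 mm) begins 65 mm behind the grasp point.
Start: joints at [1.151, 0.351, 1.652, -0, 1.139, -0.085], TCP at [180.687, 519.458, 218.633] pointing down, gripper open.
Joint ranges: [-2.75, 2.75], [-0.79, 2.1], [0.01, 2.65], [-1.57, 4.71], [0.07, 3.14], [-2.87, 2.87]. Speed limits (rad/s): [2.22, 2.22, 2.79, 3.14, 3.14, 3.14].

### API

Orientations are given as a rotation vector (axis times angle).
In Python, from workcell import * gives the robot as it stands.
- The arm moves only by the shell command python3 -m crank 'ROWS'. ROWS is a JSON object of lists of equal length, an entry for each row: "linear": the shift along the tool's x, y, z in mm, a list of three; "turn": the turn about the tool's z in degrees; "gripper": the opening in per cent of the stroke, from 0 (shut) to 100 (fully open). A call has 1 to 8 rows; each row shifts and turns the commanded pose from where the row before left it, along the tool's axes as they then stand; what a row does not reach is not made up. A row lasts 1/8 s, in which the tool goes at most 62.5 mm and 10.7 degrees, less where a joint would pass 70% of its speed; a pose out of reach is approached as far as the arm can. A call with a gripper value outside its range is refused whole. The fingers move at their own pace and stop on an object; the grip force is fixed at half the most. Time passes only in rows, so rows that do not move let the fingers close. It gives the time, the measured TCP pose, the force and the opening at its end, in the units of the state.
- get_state(): the state, without advancing time (a new reading comes with each control period).
- capture(name): name is "scene" or "side" or "wrist"; returns the picture (480x640x3 uint8, red, green, blue); there is no depth.
- get_calibration(name): a dict with "fx", "fy", "cx", "cy" (pixels), "position" and "attitude" of the camera in the world; the wrist camera has in their place "hand_eye" (4x4, takes a point from camera to tool coordinates, whose origin is the TCP and whose axes are the flange's). Camera axes: x right, y down, z forward; pixel columns grow to the right and rows downward; lengths in mm; the calibration is good to about 2 mm. A picture is of the moment at which its call begins: read the wrist's pose just before it. get_calibration takes no time and is no camera call.
- sign_off(): hands the job in, once; it reports no verdict.
The state is a dict: "time": time; "q": joint angles; "joint_velocities": joint speeds; "tau": joint torques, N m; "eef_pos": TCP position; "eef_rot": TCP orientation; "contact_force": force on the tool from outside, world axes, zero at the start; "ft_torque": the same for the moment, N m; "finger_gap": opening from 0.0 (shut) to 1.0 (fully open).
Only numpy, scipy, OpenCV 4.12 (cv2) and the standard library are available. Lean on these libraries where they do the work, as an engineer would, in place of code of your own. Each camera call takes 0.05 s, during which the arm holds its last target.

## Working session

There is one attempt and no reset: what is moved stays moved. The work goes in short steps, Python scripts to look and compute and a shell command to move; the robot and the scene stay as the last step left them, time stands still between calls to the robot, and variables do not carry over. Pictures are saved under pics/ and viewed, and the job is handed in when it is done.

```bash
mkdir -p pics
python3 - <<'E'
from workcell import *
import cv2
s=get_state(); print({k:s[k] for k in('time','eef_pos','eef_rot','contact_force','finger_gap')})
for n in("scene","side","wrist"):
    im=capture(n); cv2.imwrite(f"pics/{n}0.png",im[:,:,::-1]); print(n,get_calibration(n))
E
```

```text
{'time': 0.0, 'eef_pos': array([180.56865136, 519.13916499, 218.11112135]), 'eef_rot': array([-5.23418107e-01, -3.09742285e+00,  1.79682826e-03]), 'contact_force': array([-0.45908607, -0.08784187,  0.15466036]), 'finger_gap': 1.000446925831181}
scene {'fx': 605.6530404632617, 'fy': 605.6530404632617, 'cx': 332.71269262371413, 'cy': 242.56513172530813, 'position': array([1201.67588582,  111.64345242,  837.70998298]), 'attitude': array([-1.76538962, -1.92368913,  0.65300627])}
side {'fx': 518.1408913421973, 'fy': 518.1408913421973, 'cx': 320.37115559940287, 'cy': 236.14024867746213, 'position': array([554.35968174, 699.99879409, 803.46075014]), 'attitude': array([-0.11800214,  2.8928948 , -1.08397647])}
wrist {'fx': 380.73784862402704, 'fy': 380.73784862402704, 'cx': 319.83048139357396, 'cy': 250.05958767329983, 'hand_eye': array([[ 5.55731678e-04, -9.71243274e-01, -2.38088624e-01,
         6.55809627e+01],
       [ 9.99999597e-01,  7.07781333e-04, -5.53140269e-04,
        -2.17818836e-01],
       [ 7.05748450e-04, -2.38088221e-01,  9.71243276e-01,
        -1.66741268e+02],
       [ 0.00000000e+00,  0.00000000e+00,  0.00000000e+00,
         1.00000000e+00]])}
```

View pics/scene0.png

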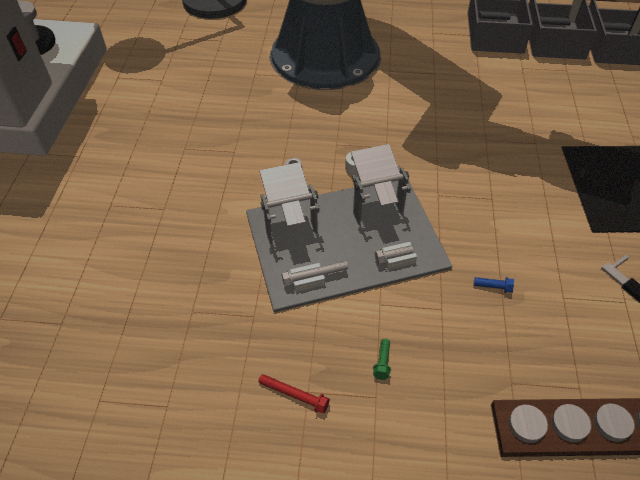

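View pics/side0.png

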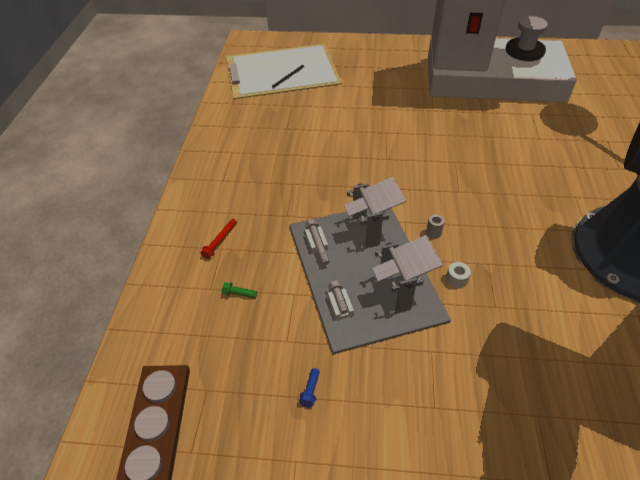

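View pics/wrist0.png

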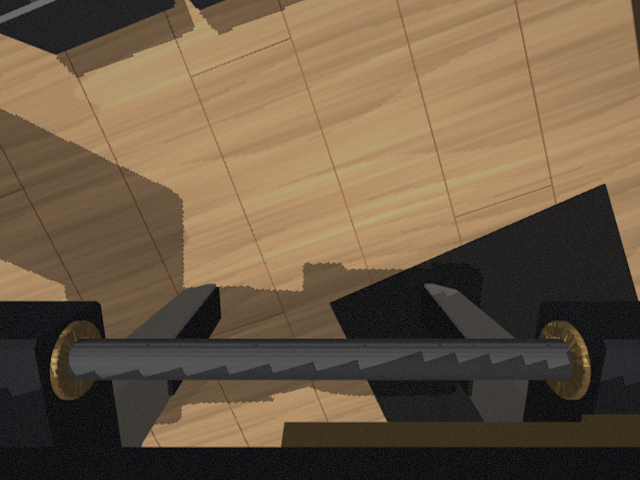

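The scene view shows the long bolt around (318,273) in the nest on the left of the picture, which is the rack's right, -y. So the right paddle, around (288,185), is the target. Next I'll measure the rack from its plate corners.

```bash
cat > h.py <<'E'
import numpy as np, cv2
from scipy.spatial.transform import Rotation as R
from workcell import *
def cam(n):
    c=get_calibration(n); return c,R.from_rotvec(c['attitude']).as_matrix(),np.array(c['position'])
def ray(n,u,v):
    c,M,p=cam(n); d=M@np.array([(u-c['cx'])/c['fx'],(v-c['cy'])/c['fy'],1]); return p,d/np.linalg.norm(d)
def onz(n,u,v,z):
    p,d=ray(n,u,v); return p+d*(z-p[2])/d[2]
def proj(n,P):
    c,M,p=cam(n); q=M.T@(np.array(P)-p); return np.array([c['fx']*q[0]/q[2]+c['cx'],c['fy']*q[1]/q[2]+c['cy']])
def tri(u1,u2,n1='scene',n2='side'):
    p,d=ray(n1,*u1);q,e=ray(n2,*u2); A=np.c_[d,-e]; t=np.linalg.lstsq(A,q-p,rcond=None)[0]
    a=p+d*t[0];b=q+e*t[1]; return (a+b)/2,np.linalg.norm(a-b)
E
python3 - <<'E'
from h import *
for n,(x,y,w,h) in dict(scene=(235,135,225,180),side=(280,165,200,190)).items():
    im=cv2.imread(f'pics/{n}0.png')[y:y+h,x:x+w]
    cv2.imwrite(f'pics/{n}0z.png',cv2.resize(im,None,fx=3,fy=3,interpolation=cv2.INTER_CUBIC))
    hsv=cv2.cvtColor(im,cv2.COLOR_BGR2HSV)
    m=(hsv[:,:,1]<50).astype(np.uint8)
    m=cv2.morphologyEx(m,cv2.MORPH_OPEN,np.ones((3,3)))
    cs,_=cv2.findContours(m,0,2); c=max(cs,key=cv2.contourArea)
    hull=cv2.convexHull(c); ap=cv2.approxPolyDP(hull,3,True)[:,0]+[x,y]
    print(n,cv2.contourArea(c)); 
    for p in ap: print(p,onz(n,*p,10)[:2].round(1))
E
```

```text
scene 20958.0
[389 145] [303.  156.3]
[407 172] [374.7 192.5]
[450 268] [594.1 266.3]
[274 311] [703.7 -16.3]
[247 214] [506.6 -93.4]
[260 170] [395.  -87.5]
[291 158] [357.2 -32.7]
side 16185.0
[393 178] [ 484.6 -173.3]
[441 263] [392.9  63. ]
[449 320] [386.9 191.2]
[333 351] [587.3 268.1]
[291 224] [695.8 -18. ]
[359 184] [ 559.8 -148.5]
```

View pics/scene0z.png

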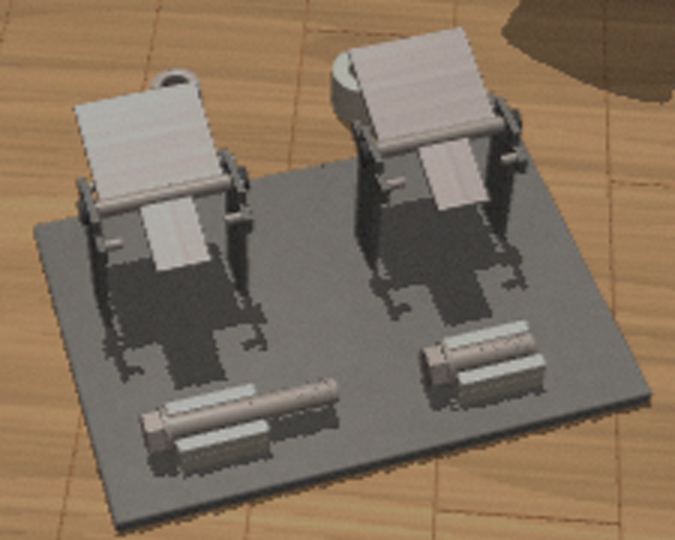

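View pics/side0z.png

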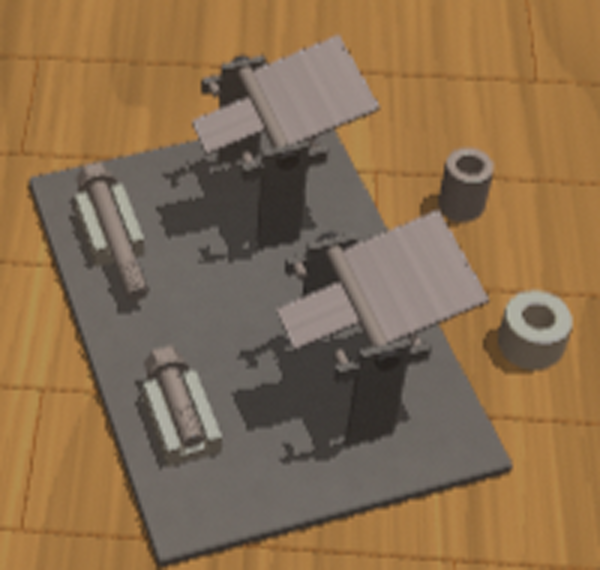

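Run:
```python
from h import *
s=lambda a:(a[0]/3+235,a[1]/3+135); t=lambda a:(a[0]/3+280,a[1]/3+165)
def T(n,a,b):
    P,e=tri(s(a),t(b)); print(n,P.round(1),'gap',round(e,1)); return P
C=[onz('scene',*s((36,228)),10),onz('scene',*s((116,519)),10),onz('scene',*s((650,395)),10),onz('side',*t((30,180)),10),onz('side',*t((160,561)),10),onz('side',*t((512,467)),10)]
L=np.array([[-75,-147],[145,-147],[145,163],[145,-147],[145,163],[-75,163]],float)
W=np.array(C)[:,:2]; print(W.round(1))
lc=L-L.mean(0);wc=W-W.mean(0)
a=np.arctan2((lc[:,0]*wc[:,1]-lc[:,1]*wc[:,0]).sum(),(lc*wc).sum())
Rm=np.array([[np.cos(a),-np.sin(a)],[np.sin(a),np.cos(a)]]);o=W.mean(0)-Rm@L.mean(0)
print('yaw deg',np.degrees(a),'o',o,'res',(W-(L@Rm.T+o)).round(1).tolist())
inv=lambda P:np.r_[Rm.T@(P[:2]-o),P[2]].round(1)
for n,a1,b1 in [('hinge-',(98,210),(245,72)),('hinge+',(230,184),(282,148)),('tail-',(157,271),(195,125)),('tail+',(209,263),(208,153)),('edge-',(76,106),(340,38)),('edge+',(195,82),(379,106)),
 ('Lhinge-',(378,151),(333,250)),('Lhinge+',(507,125),(378,342)),('Ltail-',(437,209),(277,308)),('Ltail+',(487,202),(291,348)),('Ledge-',(350,51),(438,213)),('Ledge+',(462,28),(488,297)),
 ('LBhead',(150,430),(92,172)),('LBtip',(332,390),(135,288)),('SBtip',(532,342),(193,440))]:
    P=T(n,a1,b1); print('   rack',inv(P))
```

```text
[[499.6 -94.7]
 [698.2 -17.6]
 [591.1 269.2]
 [697.5 -15. ]
 [586.6 270. ]
 [384.1 192.3]]
yaw deg 21.182753216592275 o [512.2437261  67.336608 ] res [[4.1, 2.2], [-2.4, -0.3], [2.6, -2.5], [-3.1, 2.3], [-2.0, -1.7], [0.7, 0.1]]
hinge- [554.  -43.   94.3] gap 2.2
   rack [  -0.9 -118.    94.3]
hinge+ [528.9  26.3  95.7] gap 3.8
   rack [  0.7 -44.3  95.7]
tail- [583.9  -6.9  80.6] gap 0.1
   rack [ 40.  -95.1  80.6]
tail+ [574.9  19.6  81.3] gap 2.8
   rack [ 41.2 -67.2  81.3]
edge- [493.1 -63.  110.5] gap 1.1
   rack [ -65.  -114.6  110.5]
edge+ [469.5   1.  112.5] gap 2.1
   rack [-63.8 -46.5 112.5]
Lhinge- [497.  106.5  95.5] gap 2.9
   rack [-0.1 42.  95.5]
Lhinge+ [473.4 177.  100.5] gap 5.7
   rack [  3.5 116.3 100.5]
Ltail- [527.9 141.9  83.7] gap 1.0
   rack [41.5 63.9 83.7]
Ltail+ [519.3 169.5  82.8] gap 1.1
   rack [43.4 92.7 82.8]
Ledge- [436.6  86.8 112.1] gap 1.3
   rack [-63.5  45.5 112.1]
Ledge+ [412.4 149.8 113.9] gap 2.8
   rack [-63.3 113.  113.9]
LBhead [653.2  -4.8  31.5] gap 2.1
   rack [ 105.4 -118.2   31.5]
LBtip [616.3  90.8  29.1] gap 2.3
   rack [105.4 -15.8  29.1]
SBtip [572.8 200.5  28.2] gap 1.7
   rack [104.6 102.3  28.2]
```

The measurements agree with the sizes given: pivot height about 95, tail about 41 to 45 from the hinge, angle about 0.25, and the long bolt in the right nest. First I'll align the jaws with the rack's y and shut the fingers.

```bash
python3 -m crank '{"linear":[[0,0,0],[0,0,0],[0,0,0],[0,0,0],[0,0,0]],"turn":[-10.1,-10.1,-10.1,-10.1,0],"gripper":[0,0,0,0,0]}'
cat >> h.py <<'E'
YAW=np.radians(21.18);O=np.array([512.2,67.3]);RM=np.array([[np.cos(YAW),-np.sin(YAW)],[np.sin(YAW),np.cos(YAW)]])
def where(tgt=None):
    s=get_state();M=R.from_rotvec(s['eef_rot']).as_matrix();p=np.array(s['eef_pos'])
    print('t',round(s['time'],2),'rack',(RM.T@(p[:2]-O)).round(1),'z',p[2].round(1),'xaxis deg',np.degrees(np.arctan2(M[1,0],M[0,0])).round(2),'zax',M[:,2].round(3),'F',np.round(s['contact_force'],1),'gap',round(s['finger_gap'],2),'q',np.round(s['q'],2))
    if tgt is not None:
        w=np.r_[O+RM@np.array(tgt[:2],float),tgt[2]]; print('tool shift',(M.T@(w-p)).round(1))
E
python3 -c "from h import *; where((34,-80,200)); print(get_state()['tau'])"
```

```text
time: 0.78
eef_pos: [180.6, 519.3, 218.4]
eef_rot: [0.576, -3.088, 0.001]
contact_force: [-0.5, -0.2, -0.3]
finger_gap: 0.513
t 0.78 rack [-145.9  541.3] z 218.4 xaxis deg -158.85 zax [-0. -0. -1.] F [-0.5 -0.2 -0.3] gap 0.51 q [ 1.15  0.35  1.65 -0.    1.14 -0.79]
tool shift [-180.2 -621.2   18.6]
[-2.04213764e-03 -4.97021914e+01 -2.84945208e+01  2.72139127e-02
  7.30325421e-02 -1.54540703e+00]
```

```bash
python3 -m crank '{"linear":[[-12,-40,0],[-12,-40,0],[-12,-40,0],[-12,-40,0],[-12,-40,0],[-12,-40,0],[-12,-40,0],[-12,-40,0]],"turn":[0,0,0,0,0,0,0,0],"gripper":[0,0,0,0,0,0,0,0]}' && python3 -m crank '{"linear":[[-12,-40,0],[-12,-40,0],[-12,-40,0],[-12,-40,0],[-12,-40,0],[-12,-40,0],[-12,-40,0],[0,0,0]],"turn":[0,0,0,0,0,0,0,0],"gripper":[0,0,0,0,0,0,0,0]}'
python3 - <<'E'
from h import *
where((34,-80,115)); where((34,-80,115))
for n in("scene","side"): cv2.imwrite(f"pics/{n}1.png",cv2.resize(capture(n)[80:330,200:500,::-1],None,fx=2,fy=2))
E
```

```text
time: 1.78
eef_pos: [386.7, 254.7, 218.7]
eef_rot: [-0.571, 3.089, 0.0]
contact_force: [0.1, 0.8, -0.6]
finger_gap: 0.006
time: 2.78
eef_pos: [566.6, 23.4, 218.2]
eef_rot: [0.568, -3.09, 0.0]
contact_force: [-0.2, -0.2, -0.7]
finger_gap: 0.007
t 2.77 rack [ 34.8 -60.6] z 218.2 xaxis deg -159.18 zax [-0. -0. -1.] F [-0.2 -0.2 -0.7] gap 0.01 q [-0.04  0.38  1.61 -0.    1.15 -1.97]
tool shift [  0.7 -19.4 103.2]
t 2.77 rack [ 34.8 -60.6] z 218.2 xaxis deg -159.18 zax [-0. -0. -1.] F [-0.2 -0.2 -0.7] gap 0.01 q [-0.04  0.38  1.61 -0.    1.15 -1.97]
tool shift [  0.7 -19.4 103.2]
```

View pics/scene1.png

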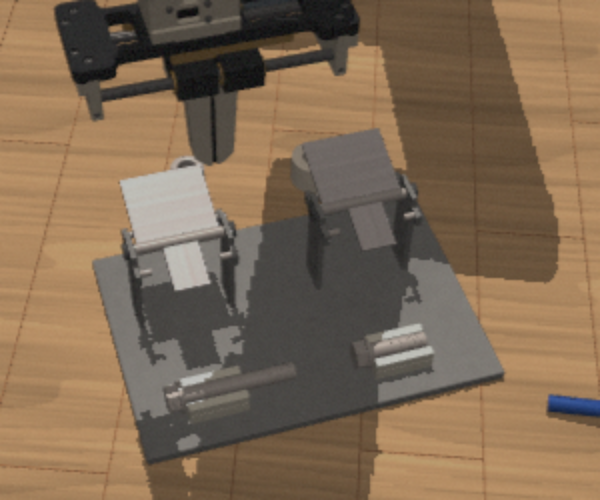

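View pics/side1.png

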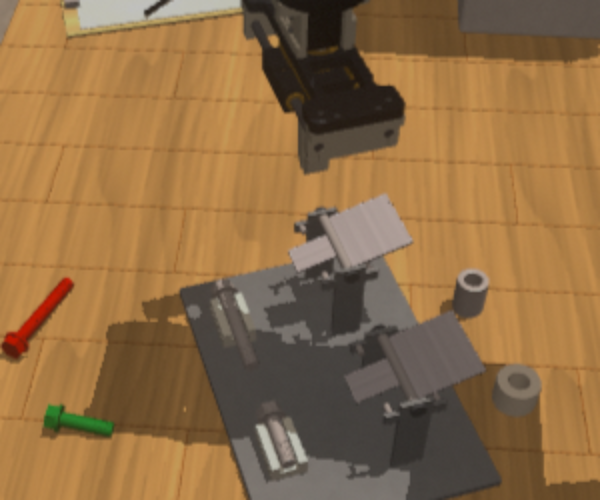

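The picture shows the shut fingers over the rack, 19 mm to the left of the target paddle's centre line. I'll shift over the tail, lower and start pressing.

```bash
python3 -m crank '{"linear":[[2,-10,10],[3,-9.4,20],[0,0,40],[0,0,40],[0,0,8],[0,0,0]],"turn":[0,0,0,0,0,0],"gripper":[0,0,0,0,0,0]}' && python3 -c "from h import *; where((28,-80,62))" && python3 -m crank '{"linear":[[0,0,5],[0,0,5],[0,0,5],[0,0,5],[0,0,5],[0,0,0]],"turn":[0,0,0,0,0,0],"gripper":[0,0,0,0,0,0]}'
python3 -c "from h import *; where((27,-80,62)); cv2.imwrite('pics/side2.png',cv2.resize(capture('side')[130:330,280:500,::-1],None,fx=3,fy=3))"
```

```text
time: 3.62
eef_pos: [568.1, 5.5, 101.1]
eef_rot: [-0.578, 3.088, -0.0]
contact_force: [-0.4, -0.5, 0.3]
finger_gap: 0.005
t 3.62 rack [ 29.8 -77.8] z 101.1 xaxis deg -158.78 zax [ 0. -0. -1.] F [-0.4 -0.5  0.3] gap 0.0 q [-0.07  0.53  1.7  -0.    0.91 -2.01]
tool shift [ 1.8 -2.2 39.1]
time: 4.38
eef_pos: [567.8, 5.4, 75.2]
eef_rot: [0.578, -3.087, -0.0]
contact_force: [0.1, -0.4, 0.2]
finger_gap: 0.006
t 4.38 rack [ 29.5 -77.8] z 75.2 xaxis deg -158.78 zax [-0.001  0.    -1.   ] F [ 0.1 -0.4  0.2] gap 0.01 q [-0.07  0.57  1.72 -0.    0.86 -2.01]
tool shift [ 2.5 -2.2 13.2]
```

View pics/side2.png

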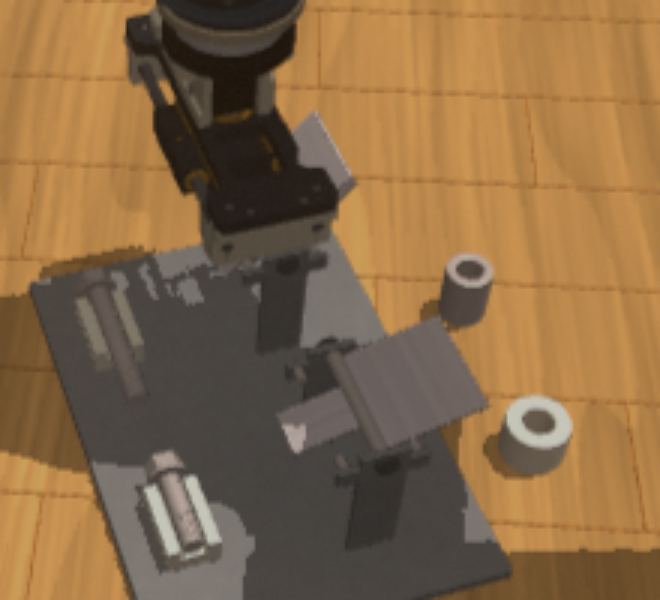

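The paddle is rising, with its plate at about (325,150) behind the gripper. I'll press a little further.

```bash
python3 -m crank '{"linear":[[0.5,-0.5,4],[0.5,-0.5,4],[1,-0.5,4],[1,-0.5,3],[0,0,0]],"turn":[0,0,0,0,0],"gripper":[0,0,0,0,0]}' && python3 -c "from h import *; where()" && python3 -m crank '{"linear":[[0,0,-25],[0,0,-50],[0,0,-60],[0,0,-20],[0,0,0]],"turn":[0,0,0,0,0],"gripper":[0,0,0,0,0]}'
python3 - <<'E'
from h import *
where((-80,-80,215))
for n in("scene","side"): cv2.imwrite(f"pics/{n}3.png",cv2.resize(capture(n)[80:330,200:500,::-1],None,fx=2.5,fy=2.4))
E
```

```text
time: 5.05
eef_pos: [565.6, 2.4, 60.3]
eef_rot: [0.578, -3.087, -0.0]
contact_force: [-0.3, 0.3, -0.8]
finger_gap: 0.006
t 5.05 rack [ 26.4 -79.9] z 60.3 xaxis deg -158.79 zax [-0.001  0.    -1.   ] F [-0.3  0.3 -0.8] gap 0.01 q [-0.08  0.59  1.73 -0.    0.83 -2.02]
time: 5.68
eef_pos: [566.4, 2.4, 216.9]
eef_rot: [-0.578, 3.085, -0.001]
contact_force: [0.5, -0.0, -0.6]
finger_gap: 0.004
t 5.67 rack [ 27.1 -80.1] z 216.9 xaxis deg -158.78 zax [ 0.003 -0.    -1.   ] F [ 0.5 -0.  -0.6] gap 0.0 q [-0.08  0.38  1.61 -0.    1.15 -2.02]
tool shift [107.1   0.2   1.6]
```

View pics/scene3.png

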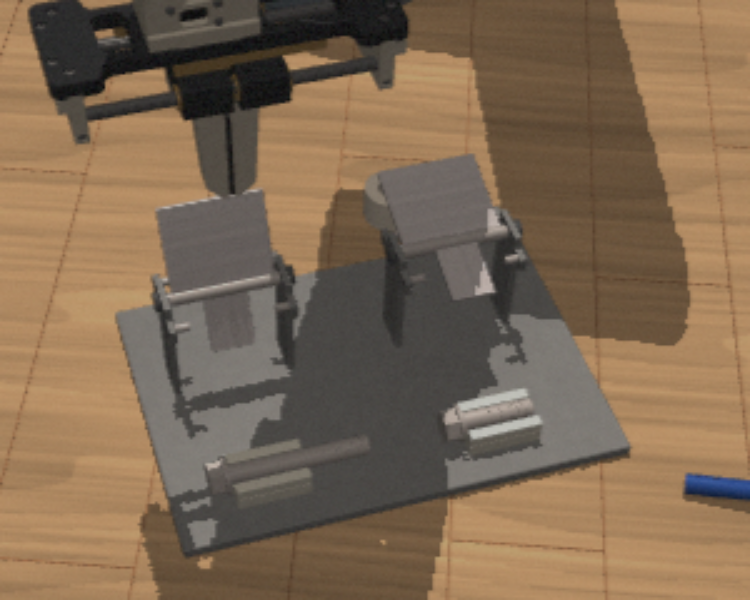

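View pics/side3.png

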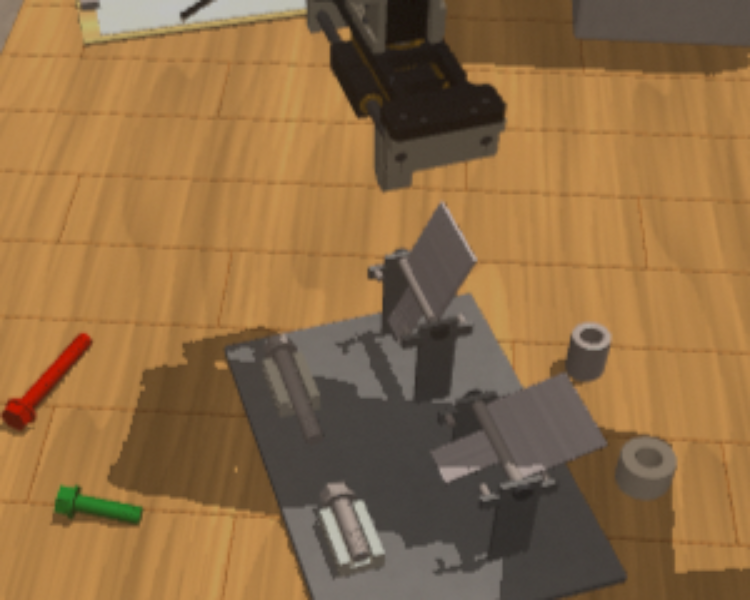

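The plate now stands steeply, with its free edge at scene zoom (158,210) to (264,190). I'll move over to the -x side.

```bash
python3 - <<'E'
from h import *
for a,b in [((158,210),(443,205)),((264,190),(475,262))]:
    P,e=tri((a[0]/2.5+200,a[1]/2.4+80),(b[0]/2.5+200,b[1]/2.4+80)); print((RM.T@(P[:2]-O)).round(1),P[2].round(1),e.round(1))
E
python3 -m crank '{"linear":[[25,0,0],[40,0,0],[37,0,0],[0,0,30],[0,0,40],[0,0,12],[0,0,0]],"turn":[0,0,0,0,0,0,0],"gripper":[0,0,0,0,0,0,0]}'; python3 -c "from h import *; where((-45,-80,135))"
```

```text
[ -28.5 -114.2] 152.0 0.9
[-27.2 -45. ] 153.3 1.5
time: 6.65
eef_pos: [470.4, -34.4, 133.0]
eef_rot: [0.578, -3.086, -0.001]
contact_force: [0.8, -0.6, 0.3]
finger_gap: 0.003
t 6.65 rack [-75.7 -79.7] z 133.0 xaxis deg -158.78 zax [-0.002  0.    -1.   ] F [ 0.8 -0.6  0.3] gap 0.0 q [-0.17  0.33  1.93 -0.    0.89 -2.11]
tool shift [-30.7  -0.3  -2.1]
```

```bash
python3 -m crank '{"linear":[[-20,0,0],[-12,0,0],[-10,0,0],[-10,0,0],[-10,0,0],[-10,0,0],[-8,0,0],[0,0,0]],"turn":[0,0,0,0,0,0,0,0],"gripper":[0,0,0,0,0,0,0,0]}'
python3 - <<'E'
from h import *
where((15,-80,130))
for n in("scene","side"): cv2.imwrite(f"pics/{n}4.png",cv2.resize(capture(n)[80:330,200:500,::-1],None,fx=2.5,fy=2.4))
E
```

```text
time: 7.65
eef_pos: [545.8, -5.4, 133.5]
eef_rot: [-0.579, 3.088, 0.0]
contact_force: [-0.9, -0.7, 0.1]
finger_gap: 0.001
t 7.65 rack [  5.1 -79.9] z 133.5 xaxis deg -158.77 zax [ 0.  0. -1.] F [-0.9 -0.7  0.1] gap 0.0 q [-0.1   0.45  1.74  0.    0.95 -2.04]
tool shift [-9.9 -0.1  3.5]
```

View pics/scene4.png

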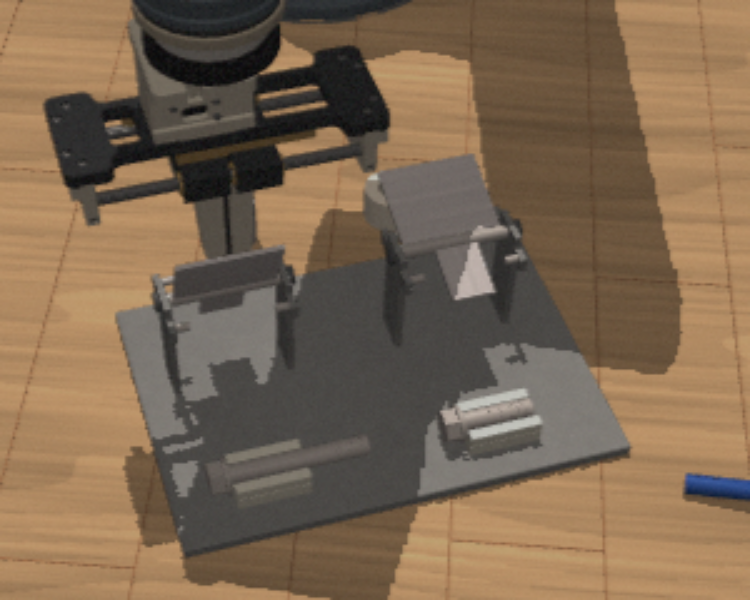

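View pics/side4.png

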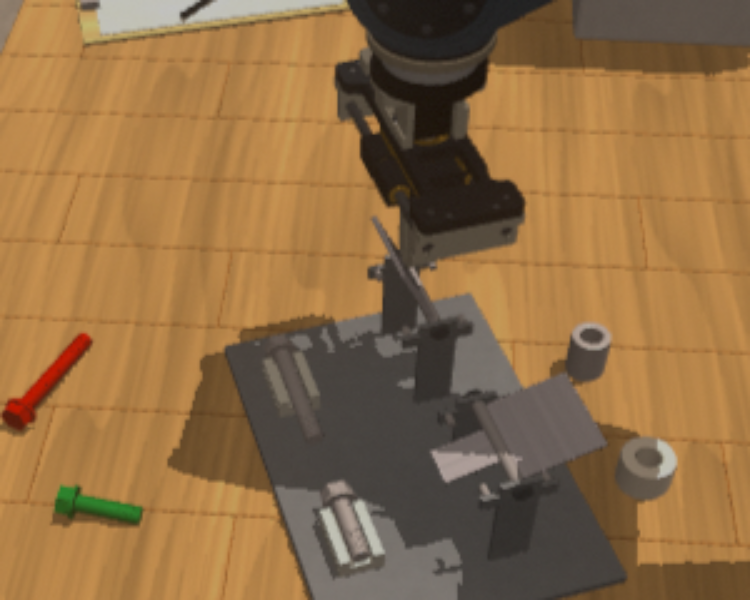

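The plate is past upright, about 110°, and leans over to the bolt side. I'll follow its arc down.

```bash
python3 -m crank '{"linear":[[-8,0,3],[-7,0,3],[-5,0,5],[-4,0,5],[-3,0,5],[-2,0,5],[0,0,3],[0,0,0]],"turn":[0,0,0,0,0,0,0,0],"gripper":[0,0,0,0,0,0,0,0]}'
python3 - <<'E'
from h import *
where((35,-80,98))
for n in("side",): cv2.imwrite(f"pics/{n}5.png",cv2.resize(capture(n)[80:330,200:500,::-1],None,fx=2.5,fy=2.4))
E
```

```text
time: 8.75
eef_pos: [572.4, 5.0, 104.5]
eef_rot: [0.578, -3.088, -0.0]
contact_force: [-0.4, -0.4, -0.5]
finger_gap: 0.006
t 8.75 rack [ 33.6 -79.9] z 104.5 xaxis deg -158.79 zax [-0.  0. -1.] F [-0.4 -0.4 -0.5] gap 0.01 q [-0.07  0.53  1.69  0.    0.92 -2.01]
tool shift [-1.4 -0.1  6.5]
```

View pics/side5.png

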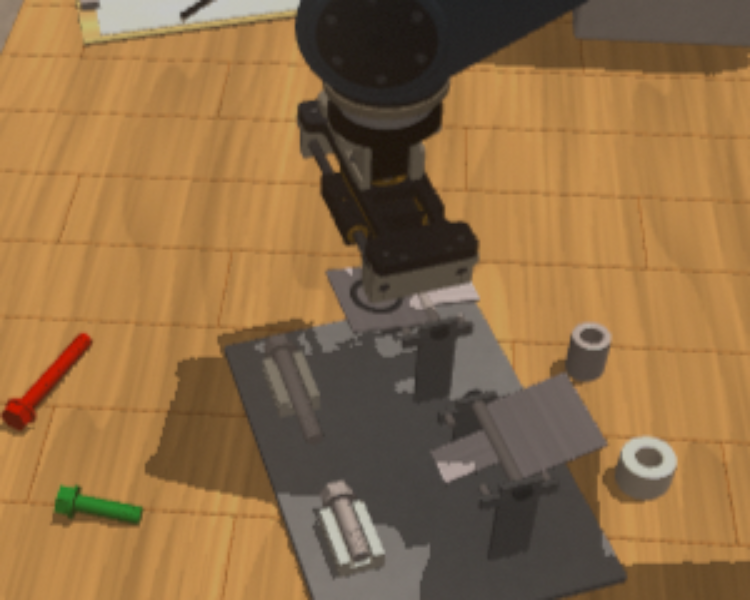

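The plate is nearly flat and the ring shows around (375,293). I'll do the last press in small steps and watch the force.

```bash
for i in 1; do python3 -m crank '{"linear":[[-5,0,0],[-4,0,1.5],[0,0,1.5],[0,0,1],[0,0,1],[0,0,0]],"turn":[0,0,0,0,0,0],"gripper":[0,0,0,0,0,0]}'; done; python3 -m crank '{"linear":[[0,0,1],[0,0,0]],"turn":[0,0],"gripper":[0,0]}';python3 -c "from h import *; where()"
```

```text
time: 9.55
eef_pos: [580.7, 8.2, 99.5]
eef_rot: [0.578, -3.088, -0.0]
contact_force: [-0.4, 0.2, -0.0]
finger_gap: 0.005
time: 9.8
eef_pos: [580.8, 8.2, 98.6]
eef_rot: [0.578, -3.088, -0.0]
contact_force: [-0.2, 0.4, 0.5]
finger_gap: 0.002
t 9.8 rack [ 42.6 -79.9] z 98.6 xaxis deg -158.78 zax [-0. -0. -1.] F [-0.2  0.4  0.5] gap 0.0 q [-0.07  0.55  1.67 -0.    0.92 -2.01]
```

```bash
python3 -m crank '{"linear":[[0,0,0.7],[0,0,0]],"turn":[0,0],"gripper":[0,0]}'; python3 -m crank '{"linear":[[0,0,0.7],[0,0,0]],"turn":[0,0],"gripper":[0,0]}'
```

```text
time: 10.05
eef_pos: [580.8, 8.2, 97.9]
eef_rot: [0.578, -3.088, -0.0]
contact_force: [-0.0, -0.4, 0.1]
finger_gap: 0.006
time: 10.3
eef_pos: [580.8, 8.2, 97.3]
eef_rot: [-0.578, 3.088, -0.0]
contact_force: [0.3, 0.7, 1.4]
finger_gap: 0.006
```

```bash
python3 -m crank '{"linear":[[0,0,0.5],[0,0,0]],"turn":[0,0],"gripper":[0,0]}'; python3 -m crank '{"linear":[[0,0,0.5],[0,0,0]],"turn":[0,0],"gripper":[0,0]}'
```

```text
time: 10.55
eef_pos: [580.9, 8.2, 97.2]
eef_rot: [-0.578, 3.088, -0.0]
contact_force: [-1.6, 1.1, 6.6]
finger_gap: 0.007
time: 10.8
eef_pos: [580.9, 8.2, 97.0]
eef_rot: [-0.578, 3.088, -0.0]
contact_force: [-3.6, -0.6, 9.8]
finger_gap: 0.005
```

The force climbs to about 10 N and the tip stays at z = 97, which is the flat paddle's top. It is on the stop, so I'll retreat and check.

```bash
python3 -m crank '{"linear":[[0,0,-5],[0,0,-20],[0,0,-50],[0,0,-50],[40,0,-10],[50,0,0],[50,0,0],[0,0,0]],"turn":[0,0,0,0,0,0,0,0],"gripper":[0,0,0,0,0,0,0,0]}'
python3 - <<'E'
from h import *
where()
for n in("scene","side"): cv2.imwrite(f"pics/{n}6.png",cv2.resize(capture(n)[80:330,200:500,::-1],None,fx=2.5,fy=2.4))
E
```

```text
time: 11.8
eef_pos: [448.3, -43.0, 231.5]
eef_rot: [0.576, -3.088, 0.0]
contact_force: [0.1, 0.6, -0.3]
finger_gap: 0.006
t 11.8 rack [-99.5 -79.8] z 231.5 xaxis deg -158.87 zax [-0. -0. -1.] F [ 0.1  0.6 -0.3] gap 0.01 q [-0.2   0.15  1.88 -0.    1.11 -2.14]
```

View pics/scene6.png

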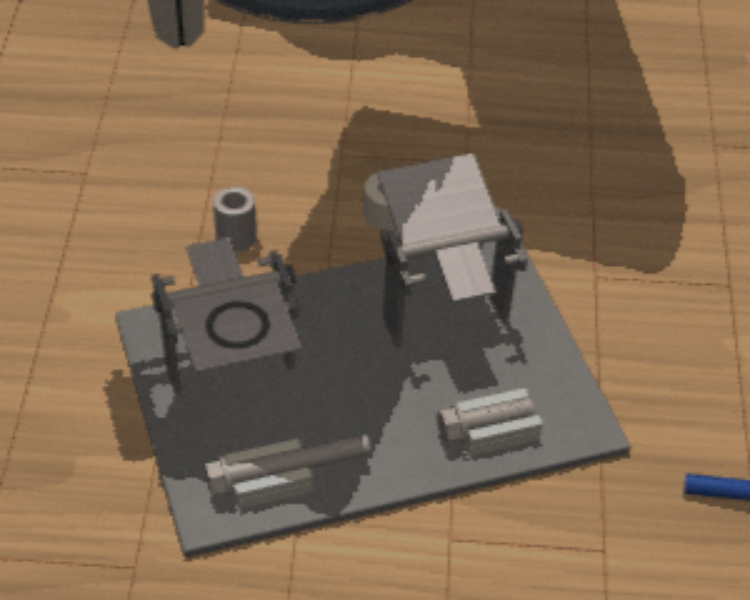

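View pics/side6.png

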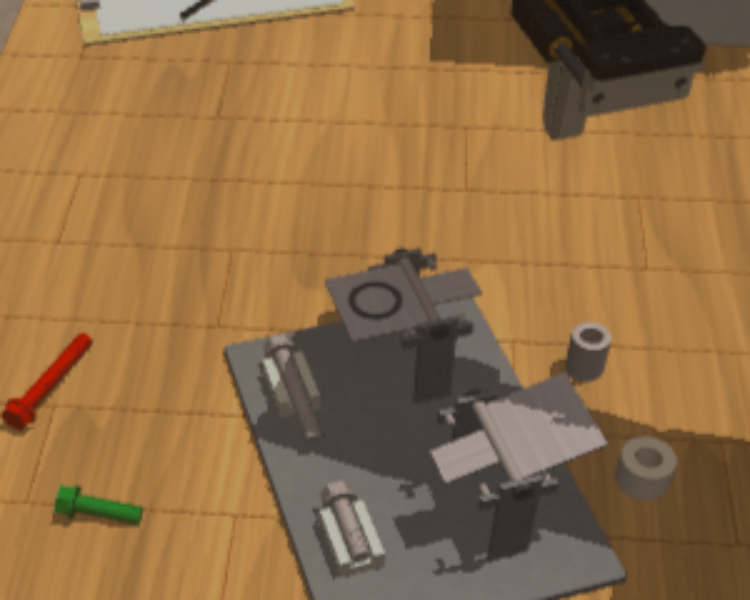

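The ringed face is up, with the ring at scene (238,323) and side (376,299). The left paddle, bolts, socket and spacer have not moved. I'll check the edge height before signing off.

Run:
```python
from h import *
for a,b in [((188,367),(326,280)),((300,348),(352,338)),((238,323),(376,299)),((188,247),(470,270)),((229,239),(481,293))]:
    P,e=tri((a[0]/2.5+200,a[1]/2.4+80),(b[0]/2.5+200,b[1]/2.4+80)); print((RM.T@(P[:2]-O)).round(1),P[2].round(1),e.round(1))
```

```text
[  61.7 -118.7] 93.4 2.4
[ 64.6 -47.6] 95.6 2.4
[ 34.9 -80.4] 98.0 1.9
[-47.2 -94.7] 92.9 2.3
[-45.4 -66.4] 94.4 1.8
```

Edge, ring and tail all lie at about 93 to 98 mm, so the paddle is flat.

```bash
python3 -c "from h import *; where(); print(sign_off())"
```

```text
t 11.9 rack [-96.9 -80.3] z 231.7 xaxis deg -158.82 zax [ 0.001 -0.    -1.   ] F [0.6 0.4 0.1] gap 0.01 q [-0.2   0.16  1.87  0.    1.11 -2.14]
the job is handed in; nothing more can be done
None
```

The right paddle, which stands before the longer bolt, has been turned over and now lies flat on the bolt's side with its ringed face up. I handed the job in at 11.9 s.

**How it was done:** With the fingers shut, I pressed the thumb tail down, pushed the plate over the pivot from the far side and followed it down. I then pressed it gently onto its stop, reading about 10 N with the fingertip at z = 97 mm.

**Last checks:**
- **Flatness:** The paddle's edge, ring and tail all measured 93 to 98 mm high, against 95 to 97 mm expected. That is within the camera error of about 2 mm.
- **Everything else:** In the pictures, the left paddle, both bolts, the spacer and the socket looked unmoved. I judged this by eye and did not measure it.
- **Robot:** It was clear of everything at hand-in, with no contact force beyond sensor noise. No check failed or disagreed.

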